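# Gauge a fired ceramic test bar, then lift it out and hold it level

## Robot

A 6-joint arm with a two-finger parallel gripper is mounted at the origin on the work surface. World frame = base frame: x ahead of the robot, y to its left, z up, the work surface at z = 0. Lengths are in mm, angles in rad, forces in N, time in s.
With the tool pointing down it reaches from about 275 to 750 mm from the base axis. Payload 10.2 kg.
Tool frame: the origin (TCP) lies between the finger pads; the fingertips stand 22 mm ahead of it and the grasp point (between the pads) lies 3 mm ahead of it (ctrl.nose_length is the distance from the TCP to the fingertips, in mm); z points along the fingers, y is the line along which they close (so a half turn about z gives the same grasp; the last joint's range is limited). The gripper opens to 85 mm and grips with 20 to 120 N. Pads are 22 mm wide; open, the fingers measure 114 mm over their backs; the gripper's body (76 mm by 85 mm) begins 54 mm behind the grasp point. The pads swing forward as they close: fully open they stand 13 mm farther back than shut.
Start: joints at [-1.349, 0.313, 1.498, -0, 1.331, -0.223], TCP at [225.884, -473.928, 253.294] pointing down, gripper open.
Joint ranges: [-2.94, 2.94], [-0.97, 2.17], [0.19, 2.56], [-1.23, 4.37], [0.02, 3.11], [-2.88, 2.88]. Speed limits (rad/s): [2.39, 2.39, 3.01, 3.14, 3.14, 3.14].

## Interface

Orientations are given as a unit quaternion [w, x, y, z].
In Python, from rig import sense, imaging, ctrl gives the robot as it stands. The module is installed in compiled form; this text tells all that it offers.
- The arm moves only by the tool apply_moves, never from a script. Its argument "commands" is a list of rows, each a list of 5 numbers: the gripper command: -1 is fully open, 1 is shut, values between are in proportion, then the shift along the tool's x, y, z in mm, then the turn about the tool's z in degrees. A call has 1 to 20 rows; each row shifts and turns the commanded pose from where the row before left it, along the tool's axes as they then stand; what a row does not reach is not made up. A row lasts 1/8 s, in which the tool goes at most 62.5 mm and 10.7 degrees, less where a joint would pass 70% of its speed; a pose out of reach is approached as far as the arm can. A call is refused whole if a number of a shift passes 62.5 or a number of a turn 10.7, either way. A call with a gripper value outside its range is refused whole. The fingers move at their own pace and stop on an object; "newtons" is the grip in N (left out, the last holds). Time passes only in rows, so rows that do not move let the fingers close. It gives the time, the measured TCP pose, the force, the opening and the grip force at its end, in the units of the state.
- sense(): the state, without advancing time (a new reading comes with each control period).
- imaging.capture(name): name is "scene" or "side" or "wrist"; returns the picture (400x640x3 uint8, blue, green, red); there is no depth.
- imaging.calibration(name): a dict with "camera_matrix" (3x3 intrinsics, pixels), "world_to_cam" (4x4, takes a point from world to camera coordinates). Camera axes: x right, y up, looking along -z (the intrinsics and any distortion apply to the point x, -y, -z); pixel columns grow to the right and rows downward; lengths in mm; the calibration is good to about 2 mm. A picture is of the moment at which its call begins: read the wrist's pose just before it. calibration takes no time and is no camera call; for the wrist camera it gives the pose at the moment of the call.
- ctrl.finish_job(): hands the job in; it is judged then, once.
The state is a dict: "time_s": time; "joints": joint angles; "dq": joint speeds; "tau": joint torques, N m; "eef_pos": TCP position; "ee_rot": TCP orientation; "force": force on the tool from outside, world axes, zero at the start; "wrist_torque": the same for the moment, N m; "grip_width": opening from 0.0 (shut) to 1.0 (fully open); "grip_force": force on a finger pad.
Only numpy, scipy, OpenCV 4.12 (cv2) and the standard library are available. Lean on these libraries where they do the work, as an engineer would, in place of code of your own. Each camera call takes 0.05 s, during which the arm holds its last target. There are 200 camera calls.

## Task

Check the fired ceramic bar lying in the bench length gauge: slide the gauge's jaw (the one with the orange tab) gently shut until the bar is pinched against the sprung anvil and the anvil gives by about 4 mm, pause there a moment, then draw the jaw back well clear of the bar (20 mm or so). Then take the bar, lift it about 100 mm straight up off its rests and finish while still holding it there, level and steady, so that its underside can be inspected; do not drop the bar, and leave the crucible, jar and weight alone.

Things in the scene. Friction and masses are not known exactly. Their poses are not given: they have to be found in the camera images.
- gauge: Fixed gauge, dark steel bed 100 (x) x 310 (y) x 12 mm. Origin on the bench under the slide line, 20 mm to +y of the bed's middle. Its y is the slide axis: jaw at -y, anvil at +y, bar between. Two rests (26 mm wide in x, 8 mm thick, at y -8 and +40 mm) hold the bar's underside 30 mm above the bench. Blue anvil housing 50 x 40 mm, 78 mm tall with its dial, at y 85 to 125 mm.
- jaw: Sliding jaw. Origin: centre of its flat steel face (34 mm wide, 28 tall), which looks to the gauge's +y, 42.5 mm above the bench. Slides only along the gauge's y, face from y -100 mm (open) to -20 mm; stays where left, friction 1.5 N. Behind the face an aluminium carriage 60 mm wide (x), 50 long (8 to 58 mm behind the face), top 48 mm above the bench. Axes as the gauge's.
- jaw_tab (a point): Top middle of the orange tab on the jaw carriage, 94.5 mm above the bench. The tab is an upright plate 12 mm thick (along the gauge's y), 26 mm wide (x), standing 46 mm above the carriage, its middle 32 mm behind the jaw face. Grip it across the 12 mm from above, or push it.
- anvil_face (a point): Centre of the anvil plunger's face (steel, 24 mm diameter, looks to the gauge's -y), 42.5 mm above the bench; at y = 60 mm in the gauge's frame when not pressed.
- anvil (a joint): How far the sprung anvil plunger has been pushed toward the gauge's +y, in m: 0 free, 0.010 hard stop. About 1 N to start, then 1 N per mm; springs back by itself. A red band round the plunger moves toward the blue housing as it gives.
- bar: White fired ceramic bar, 30 (x) x 90 (y, along the slide) x 25 mm tall, 0.14 to 0.28 kg, loose on the two rests, clear of jaw and anvil at the start, up to 5 degrees askew. Origin: centre of its underside, 30 mm above the bench at the start; centre of mass 12.5 mm above that.
- crucible: Terracotta-coloured open crucible, 60 mm diameter, 50 mm tall, origin at the centre of its underside. Bystander.
- jar: Amber jar with white lid, 60 mm diameter, 80 mm tall, origin at the centre of its underside. Bystander.
- weight: Brass weight, 42 mm diameter, 54 mm tall, origin at the centre of its underside. Bystander.
Not all that is in view belongs to the job. There is more than one size of the bar; the job needs the middle-sized.

How it is judged (in metres and radians):
On the way, in this order (a step that is already met when the one before it is completed fails the run):
1. the jaw presses the bar against the sprung anvil: jaw on bar over 2 N, anvil given by more than 2 mm, for 0.3 s (contact force between jaw and bar above 2 N and value of joint anvil above 0.002 m), for 0.3 s.
2. the jaw is drawn back at least 12 mm from the bar, which still lies on its rests (y of jaw in the frame of bar below -0.057 m and contact force between jaw and bar below 0.1 N and height (world z) of bar below 0.035 m), for 0.2 s.
At the end, for the whole second after the job is handed in: The robot is holding the bar, underside 100 to 180 mm above the bench (70 to 150 mm above its rests), within 80 mm sideways of the gauge's origin, within 0.12 rad of level and still (under 0.02 m/s and 0.15 rad/s), carried by the fingers alone (height (world z) of bar between 0.1 and 0.18 m and horizontal distance between bar and gauge below 0.08 m and angle between bar's own z axis and vertical below 0.12 rad and linear speed of bar below 0.02 m/s and angular speed of bar below 0.15 rad/s and contact force between bar and the fingers above 1 N and contact force between bar and gauge below 0.05 N and contact force between bar and crucible below 0.05 N and contact force between bar and jar below 0.05 N and contact force between bar and weight below 0.05 N); the arm keeps its last pose, push and grip.
It fails at once if the jaw squeezes the bar with more than 25 N (contact force between jaw and bar above 25 N).
It fails at once if the bar is dropped below its rests (height (world z) of bar below 0.024 m).
It fails at once if the crucible is shifted more than 20 mm or tipped (distance of crucible from where it was at the start of the episode above 0.02 m or angle between crucible's own z axis and vertical above 0.3 rad).
It fails at once if the jar is shifted more than 20 mm or tipped (distance of jar from where it was at the start of the episode above 0.02 m or angle between jar's own z axis and vertical above 0.3 rad).
It fails at once if the weight is shifted more than 20 mm or tipped (distance of weight from where it was at the start of the episode above 0.02 m or angle between weight's own z axis and vertical above 0.3 rad).
It also fails if it takes over 54 s, if anything falls off the work surface, if the arm or the gripper's body presses on something with over 40 N, if the wrist force passes 120 N, or if a joint passes its speed limit or range.

## Working session

There is one attempt and no reset: what is moved stays moved. The work goes in short steps, Python scripts to look and compute and a tool call to move; the robot and the scene stay as the last step left them, time stands still between calls to the robot, and variables do not carry over. Pictures are saved under pics/ and viewed, at most 10 in all, crops included, and the job is handed in when it is done.

Besides the shell and the picture viewer there is one more tool, called after "Request:" as name([rows], argument=value, ...), one row to a line, values as JSON. apply_moves: Moves the arm, as the interface text tells. Its arguments: {"type":"object","properties":{"commands":{"type":"array","items":{"type":"array","items":{"type":"number"}}},"newtons":{"type":"number"}},"required":["commands"]}

```bash
mkdir -p pics; python3 - <<'E'
from rig import sense, imaging, ctrl
import cv2,numpy as np
s=sense();print(s)
for n in("scene","side"):
    cv2.imwrite(f"pics/{n}0.png",imaging.capture(n)); c=imaging.calibration(n); print(n,{k:np.round(v,3).tolist() if not isinstance(v,str) else v for k,v in c.items()})
E
```

```text
{'time_s': 0.0, 'joints': array([-1.34938474e+00,  3.13470576e-01,  1.49847841e+00, -1.06984745e-05,
        1.33103171e+00, -2.23424142e-01]), 'dq': array([-1.18290235e-03,  1.31921013e-04,  1.46454002e-03,  4.50995762e-04,
        3.76505300e-05, -4.92205246e-04]), 'tau': array([-1.60467716e-04, -4.12263429e+01, -2.59737843e+01, -2.86165568e-04,
        4.12223657e-03, -2.25379033e-06]), 'eef_pos': array([ 225.83141844, -473.66868341,  252.70898455]), 'ee_rot': array([-6.94028995e-04,  9.75366432e-01,  2.20589759e-01, -4.49694949e-06]), 'force': array([0.18551403, 0.12785644, 0.14478265]), 'wrist_torque': array([-0.02026825,  0.04864664, -0.05029131]), 'grip_force': 0.0, 'grip_width': 1.0008699993486074}
scene {'camera_matrix': [[518.021, 0.0, 319.222], [0.0, 518.021, 201.568], [0.0, 0.0, 1.0]], 'world_to_cam': [[-0.576, 0.817, -0.006, 335.934], [-0.616, -0.43, 0.66, 280.261], [0.536, 0.384, 0.752, -1567.379], [0.0, 0.0, 0.0, 1.0]]}
side {'camera_matrix': [[415.469, 0.0, 322.553], [0.0, 415.469, 211.7], [0.0, 0.0, 1.0]], 'world_to_cam': [[-0.913, -0.408, 0.019, 489.108], [0.316, -0.674, 0.668, -229.563], [-0.26, 0.616, 0.744, -1125.76], [0.0, 0.0, 0.0, 1.0]]}
```

View pics/scene0.png

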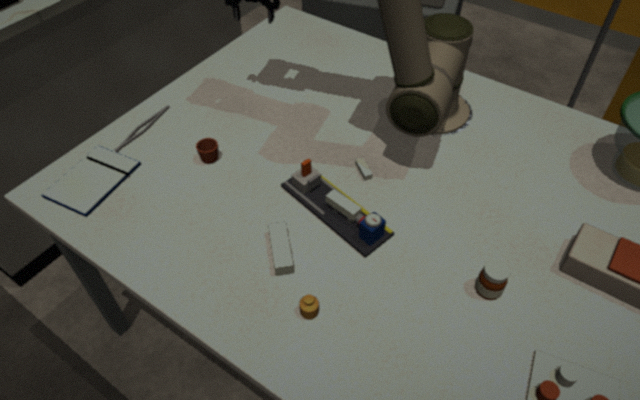

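View pics/side0.png

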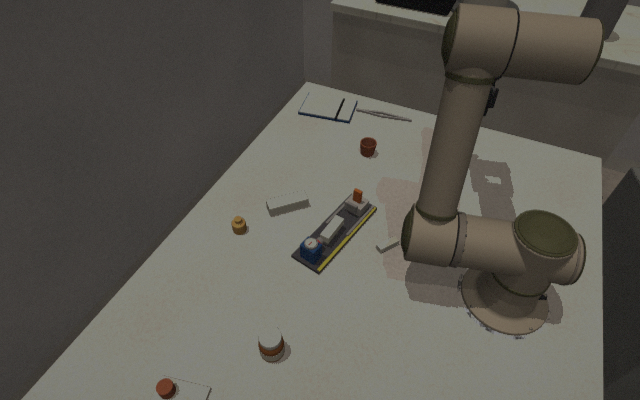

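Three white bars show in the scene view: a large one at (280,247), a small one at (364,168), and one lying in the gauge at (343,205). The gauge bar fits the description, being middle-sized and between the jaw and the anvil. I'll confirm that in an enlarged crop of both views.

```bash
python3 - <<'E'
import cv2,numpy as np
a=cv2.imread("pics/scene0.png")[145:265,265:405]; b=cv2.imread("pics/side0.png")[180:280,285:395]
a=cv2.resize(a,None,fx=5,fy=5,interpolation=cv2.INTER_CUBIC)
cv2.imwrite("pics/c1.png",a)
cv2.imwrite("pics/c2.png",cv2.resize(b,None,fx=6,fy=6,interpolation=cv2.INTER_CUBIC))
E
```

```text
(no output)
```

View pics/c1.png

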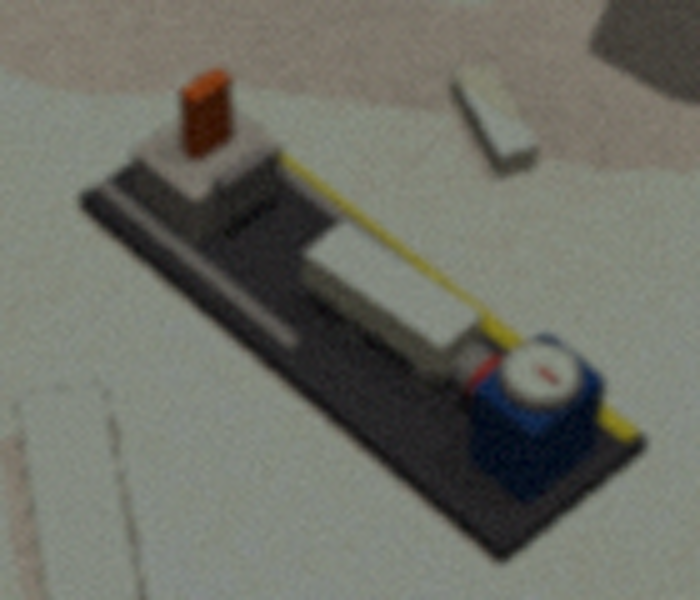

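View pics/c2.png

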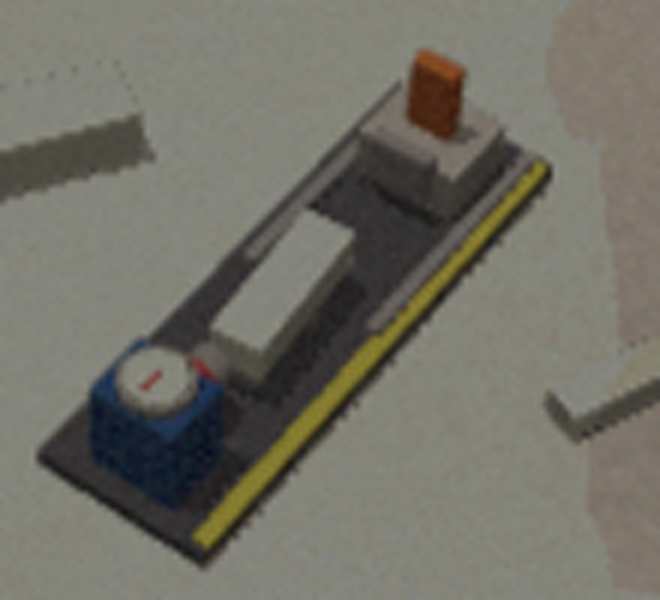

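The crops confirm it. The bar between the orange-tab jaw and the blue anvil is middle-sized, and the bars off the gauge are clearly larger and smaller. Next I triangulate.

```bash
cat >h.py <<'E'
from rig import sense, imaging, ctrl
import cv2,numpy as np
def P(c):
    D=np.diag([1,-1,-1.]); return c["camera_matrix"]@D@np.asarray(c["world_to_cam"])[:3]
def tri(c1,p1,c2,p2):
    X=cv2.triangulatePoints(P(c1),P(c2),np.float64(p1).reshape(-1,2).T,np.float64(p2).reshape(-1,2).T); return (X[:3]/X[3]).T
def plane(c,p,z):
    M=P(c);H=np.linalg.inv(np.c_[M[:,0],M[:,1],M[:,2]*z+M[:,3]]); q=np.c_[np.float64(p).reshape(-1,2),np.ones(len(p))]@H.T; return q[:,:2]/q[:,2:]
E
python3 - <<'E'
from h import *
np.set_printoptions(precision=1,suppress=True)
a=imaging.calibration("scene");b=imaging.calibration("side")
f=lambda q,k,o:(np.float64(q)+.5)/k-.5+o
p1=f([(206,83),(305,258),(345,220),(482,320),(440,348),(645,437),(500,555)],5,[265,145])
p2=f([(441,65),(305,210),(355,234),(263,350),(213,325),(205,560),(40,460)],6,[285,180])
X=tri(a,p1,b,p2);print(X); m=X[1:5].mean(0);print("bar",m)
d=(X[3]+X[4]-X[1]-X[2])/2;print(np.linalg.norm(d),np.degrees(np.arctan2(d[1],d[0])))
d=m-X[0];print(np.degrees(np.arctan2(d[1],d[0])))
print(plane(a,[(207,155),(309,304),(490,285)],0),"crucible,weight,jar bottoms approx")
E
```

```text
[[ 474.2 -117.4   95.1]
 [ 511.   -32.3   53.7]
 [ 481.6  -28.    56.3]
 [ 494.8   59.    53.6]
 [ 522.1   53.4   54.2]
 [ 481.8  147.4   10.6]
 [ 578.   125.8    6.6]]
bar [502.4  13.   54.4]
87.18313148907153 81.99718950717846
77.78501649767037
[[ 534.6 -415.8]
 [ 752.3   92.2]
 [ 481.3  395.3]] crucible,weight,jar bottoms approx
```

Everything checks out: tab height 95 mm (text 94.5), bar top 54 (text 55), bar length 87 (text 90). The slide axis is about 77.6° in world and the bar about 82°. Now I move above the tab.

Request:
apply_moves([
  [-1,31.5,-18,5,0],
  [-1,31.5,-18,5,0],
  [-1,31.5,-18,5,0],
  [-1,31.5,-18,5,0],
  [-1,31.5,-18,5,0],
  [-1,31.5,-18,5,0],
  [-1,31.5,-18,5,0],
  [-1,31.5,-18,5,0],
  [-1,31.5,-18,5,0],
  [-1,31.5,-18,5,0],
  [-1,31.5,-18,5,0],
  [-1,31,-17,5,0],
  [-1,0,0,0,9.5],
  [-1,0,0,0,9.5],
  [-1,0,0,0,9.5],
  [-1,0,0,0,9.5],
  [-1,0,0,0,0],
  [-1,0,0,0,0],
], newtons=30)

```text
time_s: 2.35
eef_pos: [474.1, -117.4, 193.2]
ee_rot: [-0.0, 0.994, -0.107, -0.0]
force: [-0.4, 0.9, -0.0]
grip_width: 1.002
grip_force: 0.0
```

```bash
python3 - <<'E'
from h import *
from scipy.spatial.transform import Rotation as R
s=sense();print(s["time_s"],s["eef_pos"],R.from_quat(s["ee_rot"],scalar_first=True).as_matrix().round(3),s["joints"])
c=imaging.calibration("wrist");im=imaging.capture("wrist");cv2.imwrite("pics/w1.png",im);np.save("w1.npy",P(c))
q=P(c)@[474.2,-117.4,95.1,1];print(q[:2]/q[2])
q=P(c)@[502.4,13,54.4,1];print(q[:2]/q[2])
E
```

```text
2.35 [ 474.0665677  -117.40965225  193.17992522] [[ 0.977 -0.214 -0.   ]
 [-0.214 -0.977  0.   ]
 [-0.    -0.    -1.   ]] [-4.83218847e-01  2.91147483e-01  1.69261429e+00 -1.25627823e-06
  1.15817022e+00  1.30288650e+00]
[320.63868893 205.91834259]
[164.26725919 192.41754579]
```

View pics/w1.png

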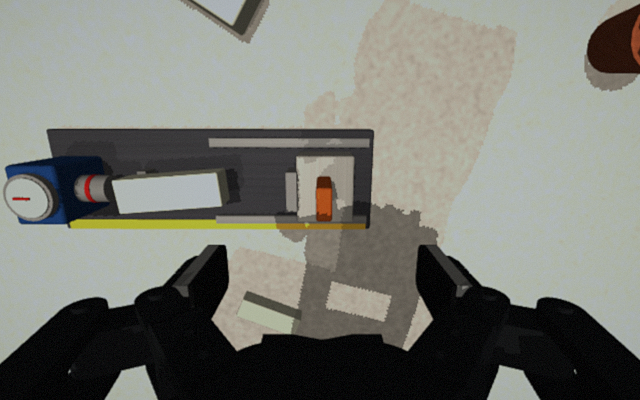

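The wrist view shows the tab top near (324,205), against a prediction of (321,206). The gauge edges are level in the image, so the tool is aligned with the slide. I descend and grip the tab.

Request:
apply_moves([
  [-1,0,0,25,0],
  [-1,0,0,25,0],
  [-1,0,0,25,0],
  [-1,0,0,20,0],
  [-1,0,0,12,0],
  [-1,0,0,0,0],
  [-1,0,0,0,0],
  [0.4,0,0,0,0],
  [0.4,0,0,0,0],
  [0.4,0,0,0,0],
  [0.7,0,0,0,0],
  [0.9,0,0,0,0],
  [1,0,0,0,0],
  [1,0,0,0,0],
  [1,0,0,0,0],
  [1,0,0,0,0],
], newtons=30)

```text
time_s: 4.4
eef_pos: [474.2, -117.5, 86.4]
ee_rot: [0.0, 0.994, -0.109, 0.0]
force: [-1.5, -0.5, 4.9]
grip_width: 0.135
grip_force: 32.1
```

The opening of 11.5 mm means the tab is held. Sliding along the gauge +y axis (tool −y), fast at first and then in small steps.

Request:
apply_moves([
  [1,0,-5,0,0],
  [1,0,-5,0,0],
  [1,0,-5,0,0],
  [1,0,-5,0,0],
  [1,0,-5,0,0],
  [1,0,-5,0,0],
  [1,0,-5,0,0],
  [1,0,-5,0,0],
  [1,0,-4,0,0],
  [1,0,-4,0,0],
  [1,0,0,0,0],
  [1,0,0,0,0],
])

```text
time_s: 5.9
eef_pos: [484.6, -70.2, 86.4]
ee_rot: [-0.0, 0.994, -0.109, 0.0]
force: [-1.1, 1.8, 5.1]
grip_width: 0.134
grip_force: 32.1
```

```bash
python3 - <<'E'
from h import *
s=sense();print(s["force"],s["wrist_torque"])
cv2.imwrite("pics/w2.png",imaging.capture("wrist"))
E
```

```text
[-1.13983313  1.84391842  5.05303567] [0.26292867 0.18786832 0.07485296]
```

View pics/w2.png

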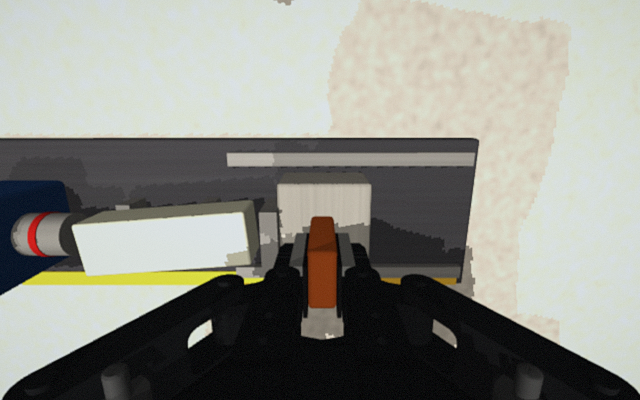

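The jaw face (col ~260) is almost at the bar end (col ~255), and the anvil is close to the bar at col ~75. The red band is about 12 px from the blue housing. I continue in small steps while watching the force.

Request:
apply_moves([
  [1,0,-1,0,0],
  [1,0,-1,0,0],
  [1,0,-1,0,0],
  [1,0,-1,0,0],
  [1,0,-1,0,0],
  [1,0,-1,0,0],
  [1,0,0,0,0],
])

```text
time_s: 6.82
eef_pos: [485.8, -64.7, 86.4]
ee_rot: [0.0, 0.994, -0.109, 0.0]
force: [-1.6, 0.2, 4.9]
grip_width: 0.134
grip_force: 32.1
```

Request:
apply_moves([
  [1,0,-1,0,0],
  [1,0,-1,0,0],
  [1,0,-1,0,0],
  [1,0,0,0,0],
])

```text
time_s: 7.32
eef_pos: [486.5, -61.9, 86.4]
ee_rot: [0.0, 0.994, -0.109, -0.0]
force: [-2.3, -0.4, 5.2]
grip_width: 0.135
grip_force: 32.2
```

Request:
apply_moves([
  [1,0,-1,0,0],
  [1,0,-1,0,0],
  [1,0,0,0,0],
])

```text
time_s: 7.7
eef_pos: [486.9, -59.9, 86.4]
ee_rot: [0.0, 0.994, -0.109, -0.0]
force: [-2.2, -1.1, 5.5]
grip_width: 0.132
grip_force: 32.2
```

Request:
apply_moves([
  [1,0,-1,0,0],
  [1,0,-1,0,0],
  [1,0,0,0,0],
])

```text
time_s: 8.07
eef_pos: [487.3, -58.0, 86.4]
ee_rot: [0.0, 0.994, -0.109, -0.0]
force: [-2.0, -0.9, 5.4]
grip_width: 0.134
grip_force: 32.2
```

Request:
apply_moves([
  [1,0,-1,0,0],
  [1,0,-1,0,0],
  [1,0,0,0,0],
])

```text
time_s: 8.45
eef_pos: [487.8, -56.0, 86.5]
ee_rot: [0.0, 0.994, -0.109, -0.0]
force: [-2.2, -0.5, 5.6]
grip_width: 0.133
grip_force: 32.2
```

Request:
apply_moves([
  [1,0,-1,0,0],
  [1,0,-1,0,0],
  [1,0,0,0,0],
])

```text
time_s: 8.82
eef_pos: [488.1, -54.3, 86.4]
ee_rot: [0.0, 0.994, -0.109, -0.0]
force: [-3.4, -3.1, 4.7]
grip_width: 0.132
grip_force: 32.2
```

```bash
python3 - <<'E'
from h import *
s=sense();print(s["force"],s["wrist_torque"])
a=cv2.imread("pics/w2.png")[170:300,0:320];b=imaging.capture("wrist");cv2.imwrite("pics/w3full.png",b)
cv2.imwrite("pics/w3.png",cv2.resize(np.vstack([a,b[170:300,0:320]]),None,fx=2.2,fy=2.2))
E
```

```text
[-3.37697578 -3.06105468  4.66540012] [-0.44288789  0.48550033  0.06185104]
```

View pics/w3.png

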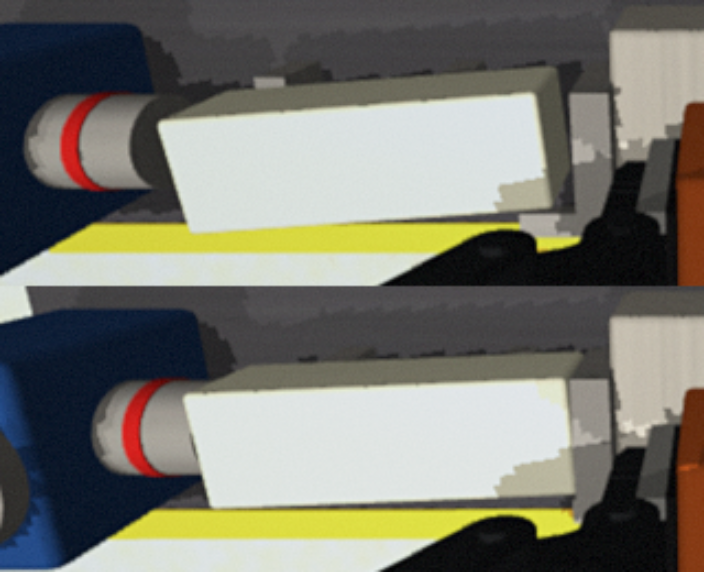

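The bar is now square against the anvil and the band has hardly moved, so contact has just begun. About 3 to 4 mm more is needed.

Request:
apply_moves([
  [1,0,-1,0,0],
  [1,0,-1,0,0],
  [1,0,0,0,0],
  [1,0,0,0,0],
])

```text
time_s: 9.38
eef_pos: [488.5, -52.6, 86.4]
ee_rot: [0.001, 0.994, -0.109, -0.0]
force: [-4.3, -4.3, 6.0]
grip_width: 0.137
grip_force: 32.2
```

Request:
apply_moves([
  [1,0,-1,0,0],
  [1,0,0,0,0],
  [1,0,0,0,0],
])

```text
time_s: 9.75
eef_pos: [488.7, -51.7, 86.4]
ee_rot: [0.001, 0.994, -0.109, -0.0]
force: [-4.3, -6.1, 6.9]
grip_width: 0.133
grip_force: 32.2
```

Request:
apply_moves([
  [1,0,-1,0,0],
  [1,0,0,0,0],
  [1,0,0,0,0],
  [1,0,0,0,0],
  [1,0,0,0,0],
])

```text
time_s: 10.38
eef_pos: [488.9, -50.9, 86.4]
ee_rot: [0.001, 0.994, -0.109, -0.0]
force: [-4.0, -6.7, 6.4]
grip_width: 0.135
grip_force: 32.2
```

```bash
python3 - <<'E'
from h import *
s=sense();print(s["force"],s["wrist_torque"])
a=cv2.imread("pics/w3full.png")[170:300,0:320];b=imaging.capture("wrist");cv2.imwrite("pics/w4full.png",b)
cv2.imwrite("pics/w4.png",cv2.resize(np.vstack([a,b[170:300,0:320]]),None,fx=2.2,fy=2.2))
E
```

```text
[-4.0070756  -6.73357625  6.40565026] [-0.92608423  0.6412613   0.02603249]
```

View pics/w4.png

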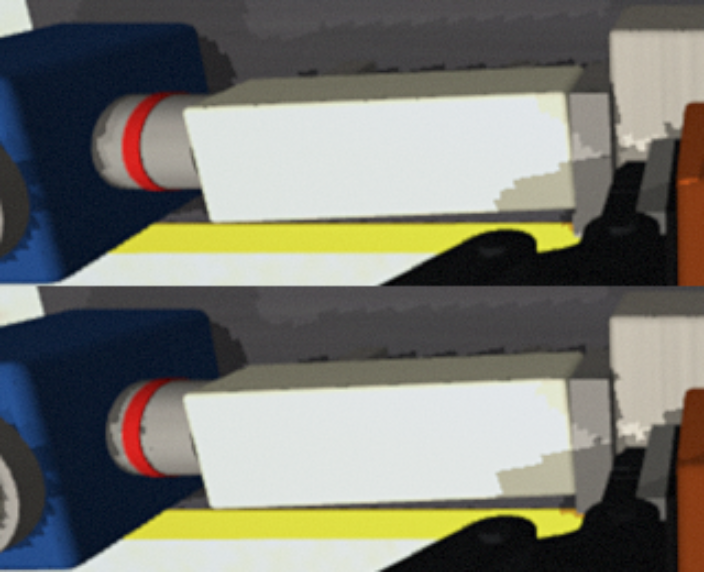

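The housing has closed on the band by about 15 px, which is roughly 3.7 mm, and the force step agrees with that. The jaw was held there for more than 0.5 s. Next: draw the jaw back about 50 mm, open, and rise.

Request:
apply_moves([
  [1,0,0,0,0],
  [1,0,0,0,0],
  [1,0,1,0,0],
  [1,0,2,0,0],
  [1,0,2,0,0],
  [1,0,3,0,0],
  [1,0,5,0,0],
  [1,0,5,0,0],
  [1,0,5,0,0],
  [1,0,5,0,0],
  [1,0,5,0,0],
  [1,0,5,0,0],
  [1,0,5,0,0],
  [1,0,5,0,0],
  [1,0,2,0,0],
  [1,0,0,0,0],
  [1,0,0,0,0],
  [1,0,0,0,0],
])

```text
time_s: 12.68
eef_pos: [478.3, -99.0, 86.4]
ee_rot: [0.0, 0.994, -0.109, 0.0]
force: [-1.8, -1.7, 4.9]
grip_width: 0.136
grip_force: 32.1
```

Request:
apply_moves([
  [0.3,0,0,0,0],
  [0.3,0,0,0,0],
  [0.3,0,0,0,0],
  [0,0,0,0,0],
  [0,0,0,-15,0],
  [0,0,0,-25,0],
  [0,0,0,-25,0],
  [-1,0,0,-25,0],
  [-1,0,0,-17,0],
  [-1,0,0,0,0],
  [-1,0,0,0,0],
])

```text
time_s: 14.05
eef_pos: [478.0, -98.8, 193.0]
ee_rot: [-0.0, 0.994, -0.109, -0.0]
force: [-0.8, -0.4, -0.4]
grip_width: 0.997
grip_force: 0.0
```

```bash
python3 - <<'E'
from h import *
c=imaging.calibration("wrist");np.save("w5.npy",P(c));b=imaging.capture("wrist");cv2.imwrite("pics/w5full.png",b)
print(sense()["time_s"],sense()["eef_pos"])
for n in("scene","side"): cv2.imwrite(f"pics/{n}5.png",imaging.capture(n))
cv2.imwrite("pics/w5.png",cv2.resize(b[110:280,0:400],None,fx=2,fy=2,interpolation=cv2.INTER_CUBIC))
E
```

```text
14.1 [477.93884473 -98.71268072 192.71238283]
```

View pics/w5.png

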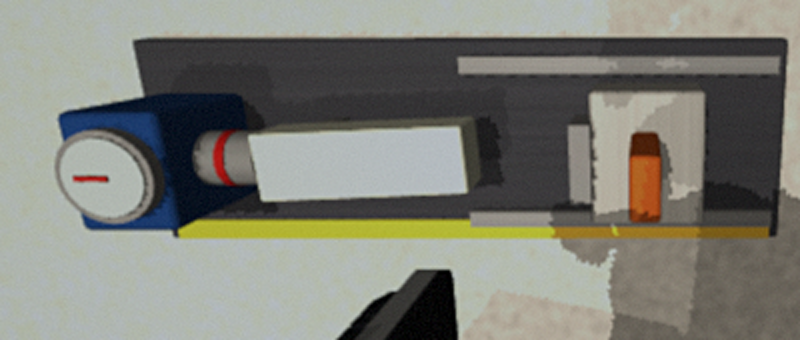

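The jaw is well clear of the bar. The bar's top corners in the crop are (248,135), (463,124), (469,192) and (258,202). I localise them from the wrist view.

```bash
python3 - <<'E'
from h import *
np.set_printoptions(precision=1,suppress=True)
q=(np.float64([(248,135),(463,124),(469,192),(258,202)])+.5)/2-.5+[0,110]
M=np.load("w5.npy")
H=np.linalg.inv(np.c_[M[:,0],M[:,1],M[:,2]*55+M[:,3]]);X=np.c_[q,np.ones(4)]@H.T;X=X[:,:2]/X[:,2:]
print(X,X.mean(0)); d=(X[0]+X[3]-X[1]-X[2])/2; w=X[0]+X[1]-X[2]-X[3]
print(np.hypot(*d),np.hypot(*w)/2,np.degrees(np.arctan2(*d[::-1])))
t=X.mean(0);D=t-[478,-98.8]
print("tool x,y shift",D@[.977,-.214],D@[-.214,-.977])
# height check: image centre of bar in the scene & side views
for n in("scene","side"):
    c=imaging.calibration(n);p=P(c)@[*t,55,1];print(n,p[:2]/p[2])
    g=cv2.imread(f"pics/{n}5.png"); u,v=(p[:2]/p[2]).astype(int)
    a=g[v-25:v+25,u-30:u+30]; m=(a.min(2)>135).astype(np.uint8)
    k,l,st,ce=cv2.connectedComponentsWithStats(m); i=l[25,30]; print(i,st[i],ce[i]+[u-30,v-25])
E
```

```text
[[526.6  59.8]
 [511.6 -29.6]
 [482.6 -23.5]
 [497.9  66.7]] [504.7  18.3]
91.06984289473928 29.532231388894655 80.41963705110687
tool x,y shift 0.9994569886978093 -120.15069650601603
scene [344.  202.6]
0 [   0    0   60   50 2766] [343.4 201.2]
side [330.2 227.5]
0 [   0    0   60   50 2997] [329.5 226.5]
```

At z = 55 the bar measures 91 × 29.5 mm, so its height and identity fit. Its centre is (504.7, 18.3) at 80.4°. I move over it and turn −92.8° so the fingers close across its width.

Request:
apply_moves([
  [-1,1,-30,0,0],
  [-1,0,-30,0,0],
  [-1,0,-30,0,0],
  [-1,0,-30,0,0],
  [-1,0,0,0,-10.3],
  [-1,0,0,0,-10.3],
  [-1,0,0,0,-10.3],
  [-1,0,0,0,-10.3],
  [-1,0,0,0,-10.3],
  [-1,0,0,0,-10.3],
  [-1,0,0,0,-10.3],
  [-1,0,0,0,-10.3],
  [-1,0,0,0,-10.3],
  [-1,0,0,30,0],
  [-1,0,0,30,0],
  [-1,0,0,20,0],
  [-1,0,0,0,0],
  [-1,0,0,0,0],
], newtons=40)

```text
time_s: 16.45
eef_pos: [505.6, 18.0, 114.0]
ee_rot: [0.0, 0.765, 0.644, 0.0]
force: [0.5, -0.1, 0.1]
grip_width: 1.003
grip_force: 0.0
```

```bash
python3 - <<'E'
from h import *
s=sense();print(s["time_s"],s["eef_pos"],s["ee_rot"],s["joints"])
a=imaging.capture("wrist");b=imaging.capture("side")[150:300,250:430]
b=cv2.resize(b,(480,400)); cv2.imwrite("pics/w6.png",cv2.resize(np.hstack([a,b]),None,fx=.71,fy=.71))
E
```

```text
16.45 [505.61536429  17.99131581 113.98176687] [3.73921435e-04 7.64991556e-01 6.44040134e-01 2.92007432e-04] [-1.96372163e-01  4.30202982e-01  1.72854085e+00 -1.32935776e-05
  9.81900018e-01 -2.51044065e-02]
```

View pics/w6.png

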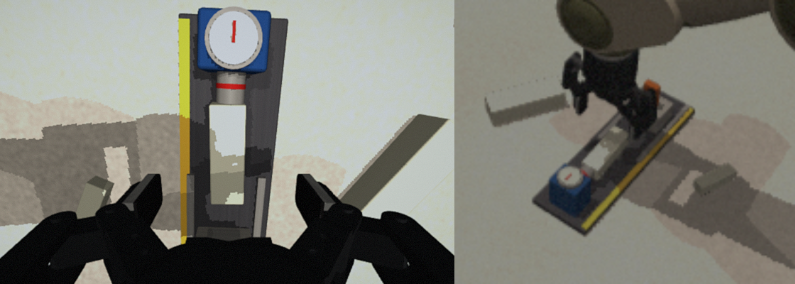

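The bar is centred between the open fingers and lined up with them. I descend and grip.

Request:
apply_moves([
  [-1,0,0,20,0],
  [-1,0,0,20,0],
  [-1,0,0,15,0],
  [-1,0,0,11,0],
  [-1,0,0,0,0],
  [-1,0,0,0,0],
  [0,0,0,0,0],
  [0,0,0,0,0],
  [0.2,0,0,0,0],
  [0.3,0,0,0,0],
  [0.5,0,0,0,0],
  [1,0,0,0,0],
  [1,0,0,0,0],
  [1,0,0,0,0],
  [1,0,0,0,0],
])

```text
time_s: 18.42
eef_pos: [505.1, 18.1, 47.5]
ee_rot: [-0.0, 0.765, 0.644, -0.0]
force: [-2.1, 0.2, 5.5]
grip_width: 0.345
grip_force: 39.9
```

The opening of 29.3 mm means the bar is held. Lifting.

Request:
apply_moves([
  [1,0,0,-3,0],
  [1,0,0,-5,0],
  [1,0,0,-8,0],
  [1,0,0,-10,0],
  [1,0,0,-12,0],
  [1,0,0,-12,0],
  [1,0,0,-12,0],
  [1,0,0,-12,0],
  [1,0,0,-10,0],
  [1,0,0,-8,0],
  [1,0,0,-5,0],
  [1,0,0,-3,0],
  [1,0,0,0,0],
  [1,0,0,0,0],
  [1,0,0,0,0],
  [1,0,0,0,0],
  [1,0,0,0,0],
  [1,0,0,0,0],
  [1,0,0,0,0],
  [1,0,0,0,0],
])

```text
time_s: 20.92
eef_pos: [505.2, 18.0, 147.3]
ee_rot: [0.0, 0.765, 0.644, -0.0]
force: [0.2, 0.6, -1.8]
grip_width: 0.345
grip_force: 39.7
```

```bash
python3 - <<'E'
from h import *
s=sense();print(s["time_s"],s["eef_pos"],s["force"],s["wrist_torque"],s["grip_width"],np.abs(s["dq"]).max())
for n in("scene","side"):
    c=imaging.calibration(n);g=imaging.capture(n)
    # is the bar gone from the rests, does bright pixel set move
    p=P(c)@[510,50,55,1];u,v=(p[:2]/p[2]).round().astype(int);print(n,g[v,u],cv2.imread(f"pics/{n}5.png")[v,u])
E
```

```text
20.925 [505.23964143  18.03566564 147.28499496] [ 0.15892465  0.59674781 -1.82562832] [-0.01820394 -0.03348729 -0.01052427] 0.34549169679192937 0.0009886837418747341
scene [27 22 26] [135 145 140]
side [49 49 52] [130 140 140]
```

The bar has left its rests. It is carried by the fingers (1.8 N, about 0.19 kg), with negligible moment, and it is still.

```bash
python3 -c "
from rig import ctrl
print(ctrl.finish_job())"
```

```text
the job is handed in; nothing more can be done
None
```

The bar was pinched with the anvil giving about 4 mm, the jaw was drawn back well clear, and I handed in the job with the bar held level and still 100 mm above its rests; hand-in returned no verdict.

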